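# Spice jar into the pedal-lid caddy

### The job

Put the spice jar that lies on the wooden rest away in the caddy: lay it across the high end of the caddy's feed tray so that it rolls down and comes to rest against the flap of the closed lid, then press the pedal right down and keep it down until the jar has rolled in to the back stop. Then ease the pedal back up slowly so that the lid closes gently, without slamming. Work the lid only by its pedal, and leave the salt shaker standing where it is.

Things in the scene. Friction and masses are not known exactly. Their poses are not given: they have to be found in the camera images.
- jar_center (a point): centre of the loose spice jar: a cylinder 41 mm in diameter and 105 mm long with a dark cap, about 0.11 kg, rolls very easily; this point's z axis runs along the jar. At the start it lies on the wooden rest, its centre 33 mm above the worktop
- jar_rest: low wooden rest, 110 (x) x 56 (y) mm, fixed; base plate 6 mm thick with two dowels along x, 10 mm thick and 24 mm apart, on which the jar lies along x; origin at the centre of its underside on the worktop. Beside the dowels there is free room down to the plate
- caddy: white jar caddy with a steel feed tray, fixed; origin on the worktop under its centre line. Own axes: +y up along the tray, -x front (pedal side). Box x -66 to 66, y -138 to 5, 110 mm high with lid; its open mouth is at y 0, its back stop's inner face at y -132. Tray and inner floor slope 9 degrees, from z 62 mm at the high end (y 170) to 35 at the mouth and 14 at the back stop; 121 mm wide inside
- tray_spot (a point): point on the surface of the tray floor, on its centre line, 50 mm before the high end (caddy y 120, z 54 mm): the jar laid across the tray here (along the caddy's x, centre 21 mm above) rolls down by itself when let go. The tray has side curbs 14 mm high, and at the high end only two corner posts (26 mm high) with an 81 mm wide gap between them, open to the outside
- back_stop (a point): foot of the back stop wall inside the caddy, on the centre line of the floor; the jar resting there has its centre 20 mm up-slope of it (caddy y about -112 mm, z 38 mm)
- caddy_lid: white flat lid, 144 x 152 x 6 mm, top at z = 110 mm, origin on its hinge along the rear (+x) edge of the box. It tilts up and back by up to 62 degrees, 3.2 times the pedal's angle. From it hangs a steel flap (caddy y 4 to 9 mm) that bars the mouth when closed: the jar resting against it has its centre at caddy y about 29 mm. The jar can pass from about 40 degrees on
- pedal_pad (a point): centre of the top face of the black pedal pad at the caddy's front, 50 (x) x 70 (y) mm, about 58 mm above the worktop when up; it lies 67 mm in front of the pedal's pivot and sinks about 23 mm when pressed right down
- pedal (a joint): angle of the pedal: 0 up (lid closed) to 0.34 rad right down against its stop (lid fully open). A spring and the lid push it back up: about 6 N on the pad at the start, 10 N right down. If let go it flies up and the lid slams; the pad should come up at no more than about 30 mm/s (0.5 rad/s)
- shaker_center (a point): centre of a loose salt shaker, 44 mm in diameter and 90 mm high, standing on the worktop in front of the tray; to be left alone

How it is judged (in metres and radians):
On the way, in this order (a step that is already met when the one before it is completed fails the run):
1. the jar, let go, lies still on the tray against the flap of the closed lid (x of jar_center in the frame of caddy between -0.02 and 0.02 m and angle between caddy_lid's own z axis and vertical below 0.06 rad and y of jar_center in the frame of caddy between 0.015 and 0.04 m and z of jar_center in the frame of caddy between 0.045 and 0.075 m and linear speed of jar below 0.03 m/s and contact force between the fingers and jar below 0.1 N), for 0.2 s.
2. the pedal is held down (over 0.25 rad) while the jar lies in the caddy at the back stop (x of jar_center in the frame of caddy between -0.02 and 0.02 m and y of jar_center in the frame of caddy between -0.132 and -0.09 m and z of jar_center in the frame of caddy between 0.02 and 0.055 m and value of joint pedal above 0.25 rad), for 0.2 s.
At the end, for the whole second after the job is handed in: the jar lies still inside the caddy at the back stop (its centre within 42 mm of the stop wall and 20 mm of the tray's centre line), the pedal is fully up (under 0.02 rad) and the lid closed (under 0.06 rad) (x of jar_center in the frame of caddy between -0.02 and 0.02 m and y of jar_center in the frame of caddy between -0.132 and -0.09 m and z of jar_center in the frame of caddy between 0.02 and 0.055 m and angle between caddy_lid's own z axis and vertical below 0.06 rad and value of joint pedal below 0.02 rad and linear speed of jar below 0.03 m/s); the robot touches nothing.
It fails at once if the lid slams: the pedal comes up faster than 0.8 rad/s (about 54 mm/s at the pad) (velocity of joint pedal below -0.8 rad/s).
It fails at once if the fingers work the lid directly (over 3 N on it) (contact force between the fingers and caddy_lid above 3 N).
It fails at once if the salt shaker is moved more than 30 mm or knocked over (distance of shaker_center from where it was at the start of the episode above 0.03 m or angle between shaker_center's own z axis and vertical above 0.4 rad).
It also fails if it takes over 48 s, if anything falls off the work surface, if the arm or the gripper's body presses on something with over 40 N, if the wrist force passes 120 N, or if a joint passes its speed limit or range.

### The arm

A 6-joint arm with a two-finger parallel gripper is mounted at the origin on a cart in front of the work surface, level with it; the furniture and walls round the work are solid. World frame = base frame: x ahead of the robot, y to its left, z up, the work surface at z = 0. Lengths are in mm, angles in rad, forces in N, time in s.
With the tool pointing down it reaches from about 275 to 825 mm from the base axis. Payload 4.9 kg.
Tool frame: the origin (TCP) lies at the very end of the fingers, on their centre line; the grasp point (between the pads) lies 19 mm behind it; z points along the fingers, y is the line along which they close (so a half turn about z gives the same grasp; the last joint's range is limited). The gripper opens to 85 mm and grips with 20 to 120 N. Pads are 22 mm wide; open, the fingers measure 114 mm over their backs; the gripper's body (76 mm by 85 mm) begins 54 mm behind the grasp point. The pads swing forward as they close: fully open they stand 13 mm farther back than shut.
Start: joints at [1.141, 0.326, -0.193, 1.052, 0, 1.437], TCP at [160.322, 526.132, 231.281] pointing down, gripper open.
Joint ranges: [-2.65, 2.65], [-0.97, 1.79], [-1.3, 1.35], [-1.93, 2.1], [-1.47, 1.37], [-3.14, 3.14]. Speed limits (rad/s): [2.57, 2.57, 3.14, 3.14, 3.14, 3.14].

### API

Orientations are given as [roll, pitch, yaw] about the fixed x, y, z axes, in that order (R = Rz(yaw) Ry(pitch) Rx(roll)).
In Python, from bench import bot, solve_ik, imaging gives the robot as it stands. Calls block until the motion is done:
- bot.move_ptp(position, orientation): joint-space move of the TCP to a pose.
- bot.movel(position, rot=None, max_speed=150, threshold=None): straight line of the TCP; rot=None keeps the orientation; max_speed is the mean speed in mm/s. With threshold (N) it stops when the force on the tool has changed by that much, and returns True; else False.
- bot.move_j(angles): joint-space move.
- bot.grip(opening, effort=None): opening from 0.0 (shut) to 1.0 (fully open); effort is the grip in N (None keeps the last); returns when the fingers have stopped.
- bot.dwell(seconds).
- solve_ik(position, orientation): joint angles nearest the present ones, or None.
- bot.get_state(): the state.
- imaging.capture(name): name is "scene" or "top" or "wrist"; returns the picture (420x560x3 uint8, blue, green, red); there is no depth.
- imaging.camera_model(name): a dict with "K" (3x3 intrinsics, pixels), "k1" (the pictures are not rectified: a ray, as slopes to the right and down, at radius r is drawn at 1 + k1 r^2 times it, then the intrinsics apply), "position" and "rotation" of the camera in the world. Camera axes: x right, y up, looking along -z (the intrinsics and any distortion apply to the point x, -y, -z); pixel columns grow to the right and rows downward; lengths in mm; the calibration is good to about 2 mm. A picture is of the moment at which its call begins: read the wrist's pose just before it. camera_model takes no time and is no camera call; for the wrist camera it gives the pose at the moment of the call.
A pose or a line that the arm cannot do raises bot.IKError and nothing moves.
- bot.sign_off(): hands the job in; it is judged then, once.
The state is a dict: "t": time; "qpos": joint angles; "joint_velocities": joint speeds; "effort": joint torques, N m; "tcp_pos": TCP position; "orientation": TCP orientation; "contact_force": force on the tool from outside, world axes, zero at the start; "wrist_torque": the same for the moment, N m; "opening": opening from 0.0 (shut) to 1.0 (fully open); "gripper_force": force on a finger pad.
Only numpy, scipy, OpenCV 4.12 (cv2) and the standard library are available. Lean on these libraries where they do the work, as an engineer would, in place of code of your own. Each camera call takes 0.05 s, during which the arm holds its last target. There are 200 camera calls.

## Working session

There is one attempt and no reset: what is moved stays moved. The work goes in short steps, each a Python script; the robot and the scene stay as the last script left them, time stands still between calls to the robot, and variables do not carry over. Pictures are saved under pics/ and viewed, at most 10 in all, crops included, and the job is handed in when it is done.

```bash
mkdir -p pics; ls
cat > h.py <<'E'
import numpy as np, cv2
from bench import bot, solve_ik, imaging
def ray(m,u,v):
    K=np.array(m["K"],float); k=np.array([[u,v]],np.float32).reshape(-1,1,2)
    s=cv2.undistortPoints(k.astype(float),K,np.array([m["k1"],0,0,0],float)).ravel()
    d=np.array(m["rotation"])@np.array([s[0],-s[1],-1.0]); return np.array(m["position"],float),d
def at_z(m,u,v,z):
    p,d=ray(m,u,v); return p+d*(z-p[2])/d[2]
def proj(m,X):
    R=np.array(m["rotation"]);K=np.array(m["K"],float)
    c=(np.atleast_2d(X)-np.array(m["position"]))@R
    s=np.c_[c[:,0],-c[:,1]]/-c[:,2:3]; s*=1+m["k1"]*(s**2).sum(1,keepdims=True)
    return s@K[:2,:2].T+K[:2,2]
E
python3 - <<'E'
from h import *
for n in("top","scene"):
    im=imaging.capture(n); cv2.imwrite(f"pics/{n}0.png",cv2.resize(im,(800,600),interpolation=cv2.INTER_CUBIC))
    m=imaging.camera_model(n);print(n,m["position"],np.round(m["rotation"],3).tolist(),m["K"],m["k1"])
print(bot.get_state())
E
```

```text
pics
top [ 362.71449245  -96.76832483 1059.91954084] [0.117, 0.018, -1.592] [[419.8995035    0.         279.48063832]
 [  0.         419.8995035  210.50885621]
 [  0.           0.           1.        ]] -0.08939010036617008
scene [  21.79365552 -691.85484199  784.12942123] [0.813, 0.019, -0.681] [[496.66549307   0.         280.66952229]
 [  0.         496.66549307 214.44594062]
 [  0.           0.           1.        ]] -0.15872228638240335
{'t': 0.1, 'qpos': array([ 1.14079018e+00,  3.26898992e-01, -1.93466696e-01,  1.05199474e+00,
       -1.84300448e-05,  1.43658090e+00]), 'joint_velocities': array([ 0.00018427, -0.00044006,  0.00292335, -0.00054416, -0.00105592,
        0.00192037]), 'effort': array([ 1.16361771e-03, -4.44239938e+01,  2.63038141e+01,  7.95044296e-03,
       -7.65522122e-05,  1.13250582e-06]), 'tcp_pos': array([160.11017831, 525.6442139 , 230.57074118]), 'orientation': array([-3.14004015e+00, -1.91032377e-04,  2.84580180e+00]), 'contact_force': array([ 1.32005048,  0.07276467, -0.49691012]), 'wrist_torque': array([0.01596003, 0.03274095, 0.02628973]), 'gripper_force': 0.0, 'opening': 0.9960973256725015}
```

View pics/top0.png

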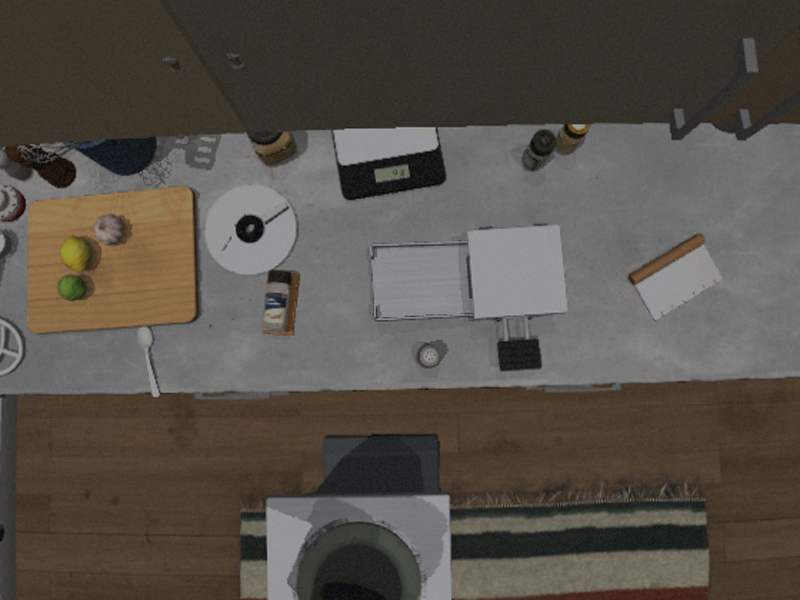

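View pics/scene0.png

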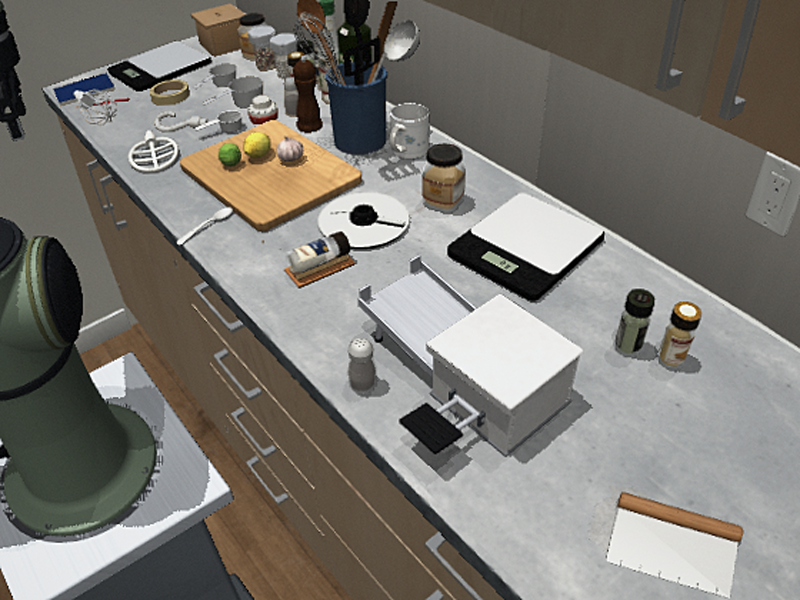

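The top view shows the jar on its rest at (278,302), the tray spanning (372–470, 243–320), the lid, the pedal pad at (519,353) and the shaker at (429,355). Next I'll enlarge this area.

```bash
sed -i 's/^def ray/from scipy.spatial.transform import Rotation as Ro\ndef RM(m):\n    r=np.array(m["rotation"],float); return r if r.shape==(3,3) else Ro.from_euler("xyz",r).as_matrix()\ndef ray/; s/np.array(m\["rotation"\])/RM(m)/g' h.py
python3 - <<'E'
from h import *
im=cv2.imread("pics/top0.png"); 
from bench import imaging
a=imaging.capture("top"); cv2.imwrite("pics/top_raw.png",a)
c=a[150:270,175:415]; cv2.imwrite("pics/crop1.png",cv2.convertScaleAbs(cv2.resize(c,(800,400),interpolation=cv2.INTER_CUBIC),alpha=1.3))
m=imaging.camera_model("top"); s=imaging.camera_model("scene")
f=.7
for n,(u,v),(us,vs),z in [("lidcorner front-right",(567,313),(511,410),110),("lid rear left",(468,230),(503,297),110),("lid rear right",(559,224),(580,352),110),("lid fl",(472,318),(428,345),110),("jar",(278,302),(317,252),33),("shaker top",(429,355),(361,343),88),("pad",(519,353),(431,427),58)]:
    print(n,at_z(m,u*f,v*f,z).round(),at_z(s,us*f,vs*f,z).round())
E
```

```text
lidcorner front-right [ 449. -349.  110.] [ 448. -356.  110.]
lid rear left [ 588. -196.  110.] [ 582. -208.  110.]
lid rear right [ 594. -344.  110.] [ 584. -347.  110.]
lid fl [ 445. -197.  110.] [ 442. -210.  110.]
jar [487. 130.  33.] [487. 129.  33.]
shaker top [ 388. -128.   88.] [ 388. -133.   88.]
pad [ 389. -279.   58.] [ 384. -284.   58.]
```

View pics/crop1.png

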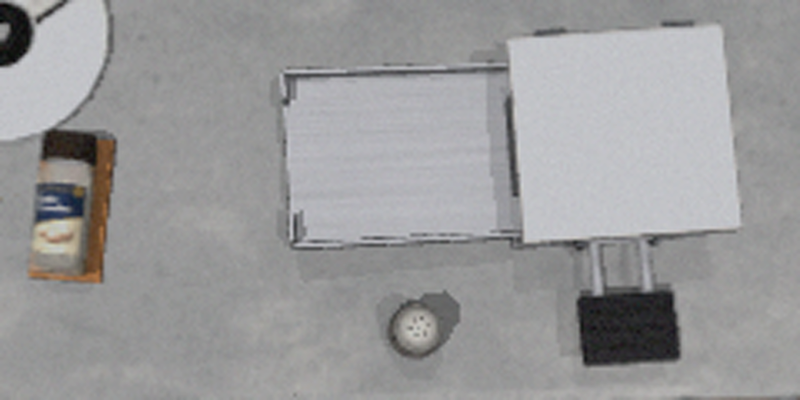

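The crop shows clear lid corners, tray end posts at (285,70) and (293,247), the jar from (68,132) to (55,278), and the pad centred on (629,328).

Run:
```python
from h import *
from scipy.optimize import least_squares
m=imaging.camera_model("top"); s=imaging.camera_model("scene")
P=lambda u,v:(u/3.3333+175-.35,v/3.3333+150-.35)
# lid centre x offset free
lid=[(1,9.5,(508,40),(503,297)),(1,-142.5,(722,25),(580,352)),(-1,-142.5,(740,230),(511,410)),(-1,9.5,(522,243),(428,345))]
def res(p,full=False):
    x,y,th,lx=p; c,sn=np.cos(th),np.sin(th); r=[]
    W=lambda a,b,z:np.array([x+c*a-sn*b,y+sn*a+c*b,z])
    for sg,b,t,sc in lid:
        r+=list(proj(m,W(lx+72*sg,b,110))[0]-P(*t))
        r+=list(.7*(proj(s,W(lx+72*sg,b,110))[0]-np.array(sc)*.7))
    for sg,t in((1,(285,70)),(-1,(293,247))):
        r+=list(proj(m,W(62.5*sg,171,88))[0]-P(*t))
    return np.array(r)
f=least_squares(res,[515,-205,0,0],x_scale=[100,100,.1,10])
print(f.x.round(3));print(f.fun.round(1))
x,y,th,_=f.x
for n,u,v in(("pad c",629.5,327.5),("pad l",582,330),("pad r",677,325)):print(n,at_z(m,*P(u,v),58).round(1))
c,sn=np.cos(th),np.sin(th)
print("tray_spot",x-sn*120,y+c*120,"rest",x-sn*29,y+c*29)
for n,u,v,z in(("cap end",70,131,45),("butt end",55,276,45),("mid",63,205,50),("rest br",103,282,6),("rest bl",30,278,6),("rest tr",116,138,6)):print(n,at_z(m,*P(u,v),z).round(1))
```

```text
[ 5.16581e+02 -2.08251e+02  3.50000e-02 -9.67000e-01]
[ 0.9 -0.5 -1.6 -2.8  1.9  0.4  2.2 -1.3  2.2  0.6 -0.6 -0.9  1.2  0.7
 -1.7 -2.1 -1.2  0.3 -0.8 -0.2]
pad c [ 387. -279.   58.]
pad l [ 386.1 -245.    58. ]
pad r [ 387.9 -313.2   58. ]
tray_spot 512.3932738286258 -88.32452228572998 rest 515.5693262475309 -179.2690806222922
cap end [541.4 124.8  45. ]
butt end [434.1 135.7  45. ]
mid [485.7 128.8  50. ]
rest br [431.6 107.9   6. ]
rest bl [435.8 163.9   6. ]
rest tr [541.8  97.7   6. ]
```

Run:
```python
from h import *
o=[np.pi,0,np.pi-.09]
bot.move_ptp([487,130,190],o)
m=imaging.camera_model("wrist"); a=imaging.capture("wrist"); np.save("w1.npy",m,allow_pickle=True)
print(bot.get_state()["t"],bot.get_state()["tcp_pos"],m["position"])
cv2.imwrite("pics/w1.png",cv2.resize(a,(800,600)))
```

```text
2.0667 [486.84937399 130.8164263  190.08974224] [403.44455731 137.81916507 334.11170689]
```

View pics/w1.png

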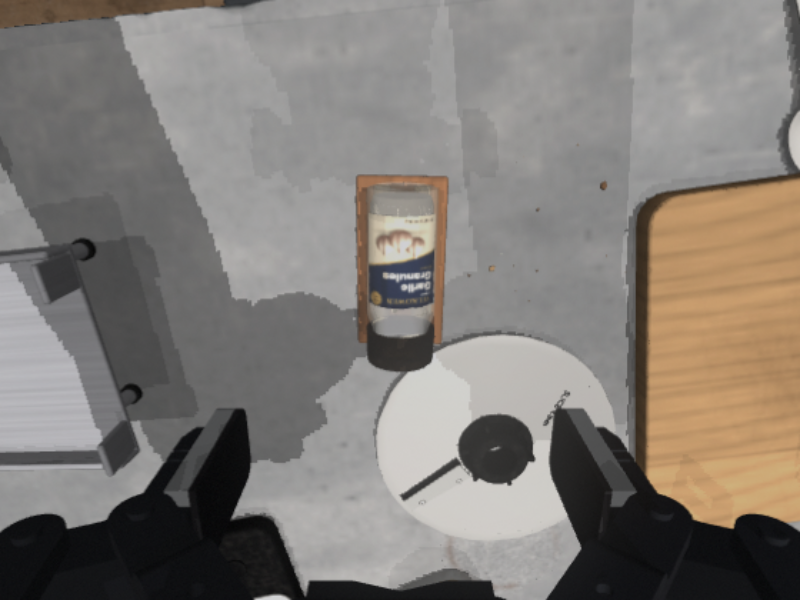

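The wrist view shows the jar axis from (402,186) to (400,369) with its cap at the far end. The rest's corners are at (357,177), (447,177) and (358,343).

Run:
```python
from h import *
m=np.load("w1.npy",allow_pickle=True).item(); g=lambda u,v,z:at_z(m,u*.7,v*.7,z).round(1)
print("axis",g(402,215,33),g(400,330,33),"ends",g(402,186,33),g(400,369,53),g(400,369,45))
print("rest",g(357,177,6),g(447,177,6),g(358,343,6))
print("posts",g(37,264,88),g(104,441,88),g(134,444,62),g(84,250,62))
```

```text
axis [453.3 134.7  33. ] [523.1 127.4  33. ] ends [437.2 136.1  33. ] [539.6 126.   53. ] [543.4 125.6  45. ]
rest [432.5 109.3   6. ] [437.3 163.5   6. ] [540.7  97.6   6. ]
posts [452.2 -40.9  88. ] [551.4 -35.2  88. ] [570.6 -36.2  62. ] [452.1 -32.8  62. ]
```

```bash
cat >> h.py <<'E'
TH=.035; C0=np.array([516.6,-208.3,0]); RC=Ro.from_euler("z",TH)
cw=lambda p:(C0+RC.apply(p))
S=np.deg2rad(9)
RT=(RC*Ro.from_euler("x",S)*Ro.from_euler("xyz",[np.pi,0,np.pi])).as_euler("xyz")
N=np.array([0,-np.sin(S),np.cos(S)])
floor=lambda y:np.array([0,y,62-(170-y)*np.tan(S)])
def st(*k):
    s=bot.get_state(); print(round(s["t"],2),s["tcp_pos"].round(1),s["contact_force"].round(1),round(s["opening"],3),round(s["gripper_force"],1),*k)
E
python3 - <<'E'
from h import *
o=[np.pi,0,np.pi-.105]
bot.move_ptp([488.5,131,90],o); st()
print(bot.movel([488.5,131,16],max_speed=80,threshold=8)); st()
bot.grip(0.0,30); st()
bot.movel([488.5,131,180],max_speed=150); st()
bot.move_ptp(cw(floor(115)+110*N),RT); st()
bot.movel(cw(floor(115)+25*N)); st()
a=imaging.capture("scene")[150:330,200:440]; cv2.imwrite("pics/s1.png",cv2.resize(a,(800,600)))
E
```

```text
2.55 [488.2 131.5  90.1] [ 0.5 -0.3  0.4] 0.998 0.0
False
3.62 [488.9 131.1  16.4] [-0.5 -0.9  0. ] 1.004 0.0
4.11 [488.7 131.2  16.4] [-0.9  0.7  4.7] 0.466 29.9
5.35 [487.8 130.9 179.1] [ 0.3 -0.6 -1.3] 0.469 30.3
6.33 [ 512.9 -109.7  161.6] [-0.2 -0.2 -0.4] 0.464 30.3
7.04 [513.3 -96.8  78.6] [-0.2 -0.  -0.8] 0.469 30.3
```

View pics/s1.png

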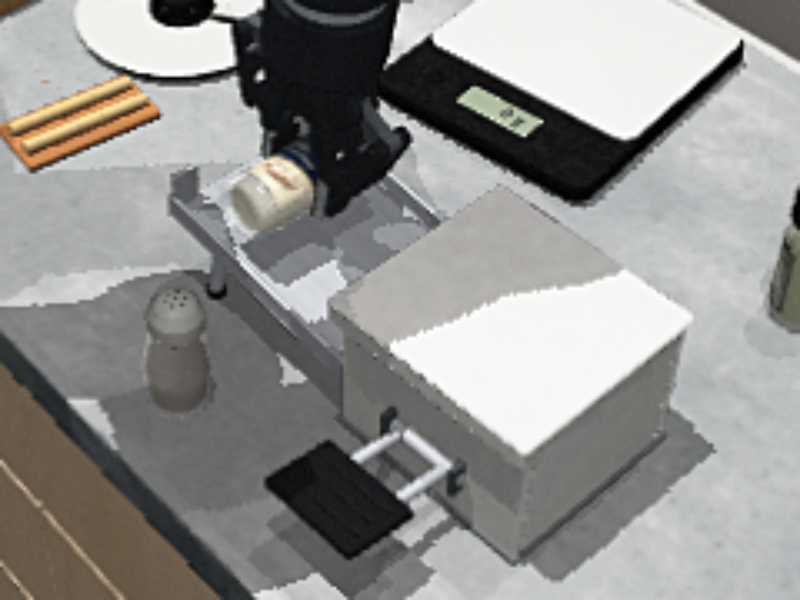

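The jar hangs level above the upper tray and its end is clear of the front curb. Now I'll lower it until it touches, then release it.

Run:
```python
from h import *
print(bot.movel(cw(floor(115)+1*N),max_speed=25,threshold=4)); st()
bot.grip(0.7); st()
bot.movel(cw(floor(115)+90*N),max_speed=80); st()
bot.move_ptp(cw([0,150,240]),[np.pi,0,np.pi+TH]); st()
m=imaging.camera_model("wrist");np.save("w2.npy",m,allow_pickle=True)
cv2.imwrite("pics/w2.png",imaging.capture("wrist"))
cv2.imwrite("pics/t2.png",cv2.resize(imaging.capture("top")[150:270,250:410],(800,600),interpolation=cv2.INTER_CUBIC))
s=imaging.capture("scene")[150:330,200:440]; cv2.imwrite("pics/s2.png",cv2.resize(s,(800,600)))
```

```text
True
7.88 [512.3 -93.9  57.3] [-1.1  0.2  4.8] 0.464 30.7
8.21 [511.6 -93.7  56.5] [-0.4  0.1  0.3] 0.703 0.1
9.44 [ 512.7 -107.2  141.7] [ 0.4  0.2 -0.6] 0.703 0.0
9.96 [511.6 -57.6 240.6] [-1.   0.7 -0.2] 0.703 0.0
```

View pics/s2.png

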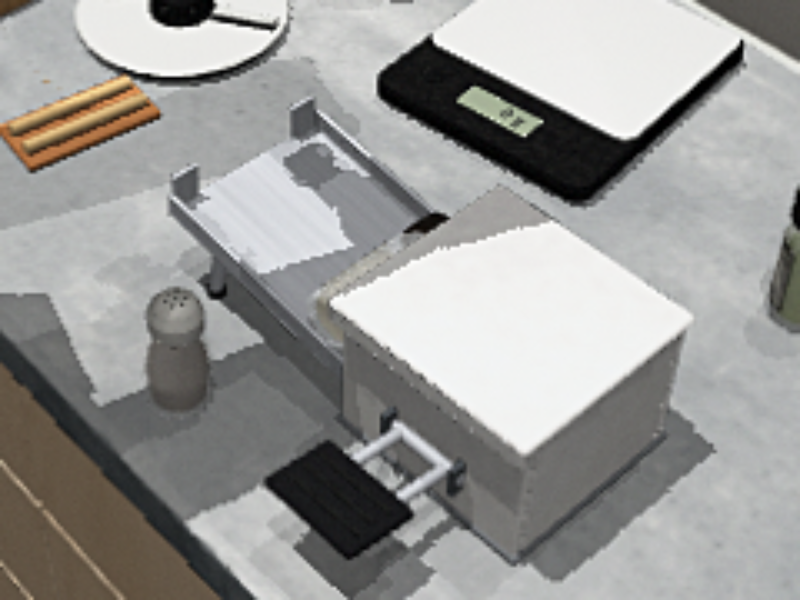

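The jar lies straight across the tray against the flap, and the lid is closed. Now the pedal.

Run:
```python
from h import *
o=[np.pi,0,np.pi+TH]
bot.grip(0.0)
bot.move_ptp([384,-281,150],o); bot.movel([384,-281,72],max_speed=100); st()
print(bot.movel([384,-281,48],max_speed=20,threshold=4)); st()
z0=bot.get_state()["tcp_pos"][2]
print(bot.movel([384,-281,z0-24.5],max_speed=15,threshold=25)); st(z0)
bot.dwell(1.0); st()
cv2.imwrite("pics/s3.png",cv2.resize(imaging.capture("scene")[130:330,200:467],(800,600)))
```

```text
12.69 [ 384.5 -281.2   72.5] [-0.2 -0.6 -0.1] 0.0 0.0
True
13.42 [ 383.8 -281.    58.6] [0.5 0.3 6.3] 0.001 2.8
False
15.2 [ 381.8 -281.1   35. ] [-8.6  0.5 17.5] 0.001 9.8 58.61576540604559
16.2 [ 381.8 -281.1   35. ] [-9.2  1.4 17.7] 0.003 9.8
```

View pics/s3.png

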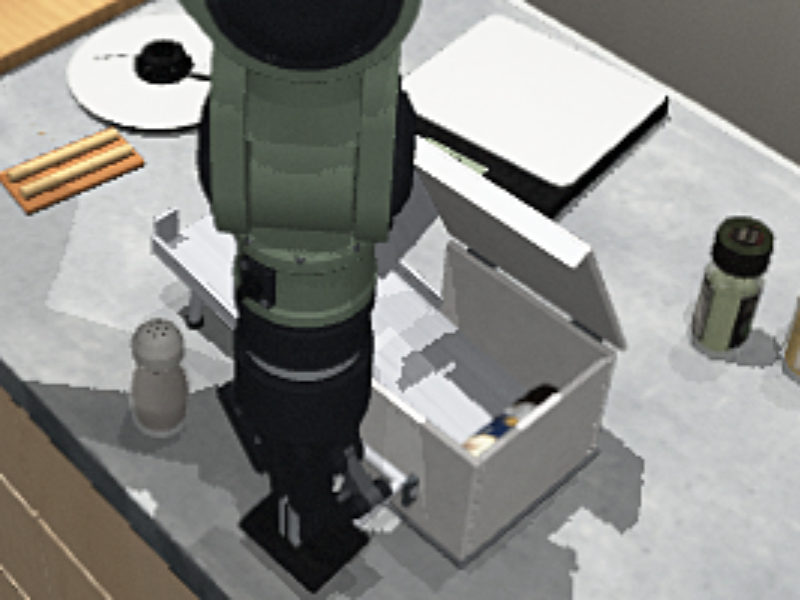

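The lid is fully open and the jar lies at the back stop. Now I'll ease the pedal up.

Run:
```python
from h import *
bot.movel([384,-281,47],max_speed=8); st()
bot.movel([384,-281,63],max_speed=8); st()
bot.movel([384,-281,140],max_speed=100); bot.move_ptp([330,-281,260],[np.pi,0,np.pi+TH]); bot.dwell(.3); st()
cv2.imwrite("pics/s4.png",cv2.resize(imaging.capture("scene")[130:330,200:467],(800,600)))
```

```text
18.01 [ 382.  -281.    47.2] [-6.3 -0.  10. ] 0.001 4.7
20.16 [ 384. -281.   63.] [ 0.1 -0.  -0.5] -0.004 0.0
21.97 [ 329.9 -280.5  258.8] [-0.6  0.6 -1. ] 0.0 0.0
```

View pics/s4.png

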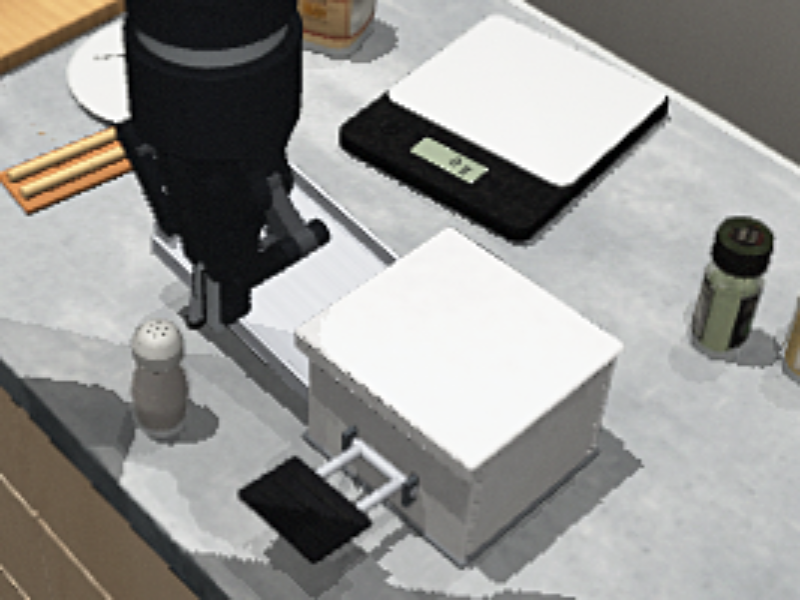

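The lid is closed, the pedal is up, the shaker hasn't moved and the arm is clear.

```bash
python3 -c "
from bench import bot
print(bot.sign_off())"
```

```text
the job is handed in; nothing more can be done
None
```

I handed the job in after about 22 s: the jar rolled in to the caddy's back stop, I eased the pedal up at about 8 mm/s so the lid closed without slamming, and the shaker stands where it was; no verdict was returned.

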